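# Draw the transformer carrier out of the cooling dock with the hook

## Task

Two small carrier trays are parked side by side in the cooling dock. They are still hot, so keep the gripper's fingers off them: pick up the hook tool by its wooden handle, lower its tip into the pull ring of the tray that carries the transformer, and drag that tray out until it is wholly clear of the dock rails. Then unhook the tool, set it down on the bench clear of the tray, and leave the heatsink tray where it is.

Things in the scene. Friction and masses are not known exactly. Their poses are not given: they have to be found in the camera images.
- hook_grip (a point): centre of the hook tool's wooden handle (76 mm long in x, 20 wide in y, 36 high), 18 mm above its flat underside, on which it stands on the bench; grip across the 20 mm from above. x points along the tool to the hook, z up. A 6 mm steel shank leaves the +x end 25 mm above the underside and bends straight down, 80 mm from the handle's centre, into the hook tip. About 0.12 kg.
- hook_tip (a point): lower end of the 6 mm thick down-turned hook tip: 80 mm ahead (+x) of the handle's centre, in its middle plane, 1.5 mm above the level of the handle's underside, so that it almost touches the bench while the handle stands on it. Axes as for hook_grip.
- carrier_transformer: loose aluminium tray 70 (x) x 60 (y) mm, rim 12 mm, with a fixed transformer (dark block, yellow winding, top 41 mm up); about 0.3 kg, slides on the bench. Origin: centre of its underside; x into the dock, z up. A flat steel pull ring sticks out in front: centre x = -52 mm, y = 0, hole 27 mm, outer diameter 39 mm, wire 7 to 13 mm above the bench, open down to the bench.
- carrier_heatsink: the other tray, same shape and ring, with a fixed silver finned heatsink; about 0.24 kg. Origin and axes as for the transformer tray. Either tray may be in either lane.
- dock: fixed dock, no floor or roof: three aluminium rails 24 mm high, 11 wide, x = -38 to +38 mm, at y = -78, 0, +78 mm, and a black back stop 34 mm high. Origin on the bench at the middle of the middle rail; x to the back stop, z up. Trays stand at y = -39 and +39, x about 0, rings in front, and leave towards -x; a tray is clear when its origin is beyond x = -73 mm.

How it is judged:
By the outcome, as a careful person would: the job done as asked, in the order asked, and still so for the second after the job is handed in, with the robot touching nothing.
It also fails if it takes over 46 s, if anything falls off the work surface, if the arm or the gripper's body presses on something with over 40 N, if the wrist force passes 120 N, or if a joint passes its speed limit or range.

## Robot

A 6-joint arm with a two-finger parallel gripper is mounted at the origin on a cart in front of the work surface, level with it; the furniture and walls round the work are solid. World frame = base frame: x ahead of the robot, y to its left, z up, the work surface at z = 0. Lengths are in m, angles in rad, forces in N, time in s.
With the tool pointing down it reaches from about 0.275 to 0.825 m from the base axis. Payload 5.2 kg.
Tool frame: the origin (TCP) lies at the very end of the fingers, on their centre line; the grasp point (between the pads) lies arm.tcp_to_grasp behind it (arm.tcp_to_grasp is the distance from the TCP to the grasp point, in m); z points along the fingers, y is the line along which they close (so a half turn about z gives the same grasp; the last joint's range is limited). The gripper opens to 93 mm and grips with 3 to 60 N. Pads are 15 mm wide; open, the fingers measure 128 mm over their backs; the gripper's body (75 mm by 188 mm) begins 65 mm behind the grasp point.
Start: joints at [-1.458, 0.259, 1.535, -0, 1.348, -0.203], TCP at [0.171, -0.523, 0.195] pointing down, gripper open.
Joint ranges: [-3.14, 3.14], [-0.91, 2.08], [0.19, 2.58], [-1.22, 4.36], [0.22, 2.71], [-3.12, 3.12]. Speed limits (rad/s): [2.57, 2.57, 3.14, 3.14, 3.14, 3.14].

## Interface

Orientations are given as a unit quaternion [x, y, z, w].
In Python, from workcell import arm gives the robot as it stands. The module is installed in compiled form; this text tells all that it offers.
- The arm moves only by the shell command python3 -m jog 'ROWS'. ROWS is a JSON object of lists of equal length, an entry for each row: "translation": the shift along the world's x, y, z in m, a list of three; "turn": the turn, a rotation vector about the world's x, y, z in degrees, a list of three; "grip": the closure, from 0 (fully open) to 1 (shut). A call has 1 to 20 rows; each row shifts and turns the commanded pose from where the row before left it; what a row does not reach is not made up. A row lasts 1/12 s, in which the tool goes at most 41.7 mm and 7.16 degrees, less where a joint would pass 70% of its speed; a pose out of reach is approached as far as the arm can. A call is refused whole if a number of a shift passes 0.0417 or a number of a turn 7.16, either way. A call with a gripper value outside its range is refused whole. The fingers move at their own pace and stop on an object; the grip force is fixed at half the most. Time passes only in rows, so rows that do not move let the fingers close. It gives the time, the measured TCP pose, the force, the opening and the grip force at its end, in the units of the state.
- arm.read_state(): the state, without advancing time (a new reading comes with each control period).
- arm.capture(name): name is "scene" or "top" or "wrist"; returns a dict with "color" (400x640x3 uint8, red, green, blue), "fx", "fy", "cx", "cy" (pixels), "T" (4x4, takes a point from camera to world coordinates). Camera axes: x right, y up, looking along -z (the intrinsics and any distortion apply to the point x, -y, -z); pixel columns grow to the right and rows downward; lengths in m; the calibration is good to about 2 mm. A picture is of the moment at which its call begins. There is no depth.
- arm.job_done(): hands the job in; it is judged then, once.
The state is a dict: "clock": time; "q": joint angles; "dq": joint speeds; "joint_efforts": joint torques, N m; "tool_pos": TCP position; "ee_rot": TCP orientation; "ft_force": force on the tool from outside, world axes, zero at the start; "wrist_torque": the same for the moment, N m; "gripper_width": opening from 0.0 (shut) to 1.0 (fully open); "finger_force": force on a finger pad.
Only numpy, scipy, OpenCV 4.12 (cv2) and the standard library are available. Lean on these libraries where they do the work, as an engineer would, in place of code of your own. Each camera call takes 0.05 s, during which the arm holds its last target. There are 200 camera calls.

## Working session

There is one attempt and no reset: what is moved stays moved. The work goes in short steps, Python scripts to look and compute and a shell command to move; the robot and the scene stay as the last step left them, time stands still between calls to the robot, and variables do not carry over. Pictures are saved under pics/ and viewed, at most 10 in all, crops included, and the job is handed in when it is done.

```bash
mkdir -p pics
python3 - <<'E'
from workcell import arm
import cv2,pickle
d={}
for n in("scene","top"):
    c=arm.capture(n);d[n]=c;cv2.imwrite(f"pics/{n}0.png",c["color"][:,:,::-1])
    print(n,{k:v for k,v in c.items() if k!="color"})
pickle.dump(d,open("c0.pkl","wb"))
print(arm.tcp_to_grasp,arm.read_state())
E
```

```text
scene {'fx': 386.9709195849854, 'fy': 386.9709195849854, 'cx': 321.78892396138673, 'cy': 199.0527357726939, 'T': array([[-0.89492045,  0.20123064, -0.39827581,  0.14364774],
       [-0.44601625, -0.37604054,  0.81219641,  1.05700964],
       [ 0.01367096,  0.90448866,  0.42627851,  0.42689268],
       [ 0.        ,  0.        ,  0.        ,  1.        ]])}
top {'fx': 475.63129852822453, 'fy': 475.63129852822453, 'cx': 323.34156671358363, 'cy': 195.5198332763598, 'T': array([[-0.01465662,  0.9982498 , -0.05729323,  0.41215408],
       [-0.99988701, -0.01444104,  0.00417494,  0.36456833],
       [ 0.00334026,  0.05734795,  0.99834866,  0.91186093],
       [ 0.        ,  0.        ,  0.        ,  1.        ]])}
0.0188 {'clock': 0.1, 'q': array([-1.45780355e+00,  2.59236299e-01,  1.53592522e+00, -3.67964144e-05,
        1.34798171e+00, -2.02824832e-01]), 'dq': array([-0.00053488, -0.00321906, -0.00122511, -0.00203379,  0.00014595,
       -0.00052241]), 'joint_efforts': array([ 1.82077780e-03, -4.38213229e+01, -2.84641242e+01,  7.19612162e-02,
        3.62671434e-02, -5.69779309e-05]), 'tool_pos': array([ 0.17076467, -0.52229204,  0.19453849]), 'ee_rot': array([ 9.87557352e-01,  1.57257355e-01,  1.68890660e-05, -7.75312865e-04]), 'ft_force': array([-0.04023284,  0.00352411,  0.11098924]), 'wrist_torque': array([ 0.0090808 , -0.00421483,  0.04905102]), 'finger_force': 0.0, 'gripper_width': 1.000315846874722}
```

View pics/top0.png

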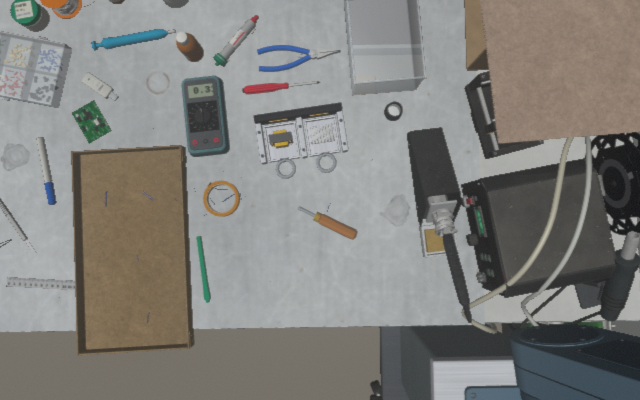

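View pics/scene0.png

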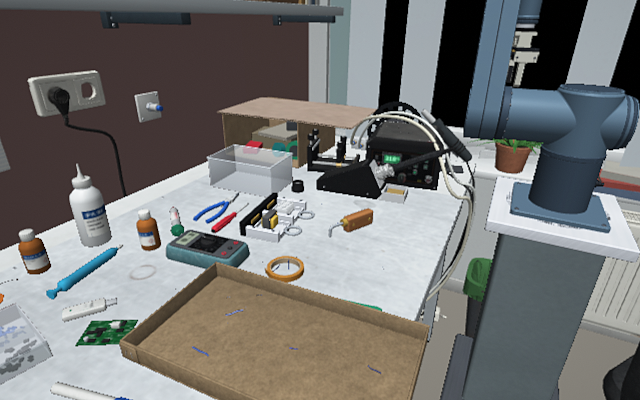

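The top view shows the dock at (300,135). The transformer (yellow) tray is in the left lane, with its ring at about (287,169). The heatsink ring is at (327,162). The tool handle is at about (335,225), with its hook towards (302,208). I'll enlarge this area to measure it.

```bash
cat > h.py <<'E'
import numpy as np,cv2,pickle
def pix2w(c,u,v,z):
    T=c["T"];d=T[:3,:3]@np.array([(u-c["cx"])/c["fx"],-(v-c["cy"])/c["fy"],-1.])
    o=T[:3,3];return o+d*(z-o[2])/d[2]
def w2pix(c,p):
    T=c["T"];q=T[:3,:3].T@(np.array(p)-T[:3,3]);return (c["cx"]-c["fx"]*q[0]/q[2],c["cy"]+c["fy"]*q[1]/q[2])
def handle(c,lo=(5,90,60),hi=(18,255,255),roi=None):
    hsv=cv2.cvtColor(c["color"],cv2.COLOR_RGB2HSV);m=cv2.inRange(hsv,lo,hi)
    if roi:
        k=np.zeros_like(m);k[roi[1]:roi[3],roi[0]:roi[2]]=255;m&=k
    cs=cv2.findContours(m,0,1)[0];return max(cs,key=cv2.contourArea)
E
python3 - <<'E'
from h import *
d=pickle.load(open("c0.pkl","rb"));t=d["top"]
k=handle(t,roi=(290,190,370,250));r=cv2.minAreaRect(k);print(r)
print(pix2w(t,*r[0],.03))
b=cv2.boxPoints(r);print([pix2w(t,*p,.03)[:2].round(4) for p in b])
im=t["color"][90:250,240:400,::-1];im=cv2.resize(im,None,fx=3.7,fy=3.7,interpolation=cv2.INTER_CUBIC)
cv2.imwrite("pics/topcrop.png",im)
E
```

```text
((336.60003662109375, 226.30001831054688), (39.80200958251953, 8.944271087646484), 26.56505012512207)
[0.4053626  0.33718505 0.03      ]
[array([0.415 , 0.3737]), array([0.4296, 0.3661]), array([0.3958, 0.3007]), array([0.3811, 0.3084])]
```

View pics/topcrop.png

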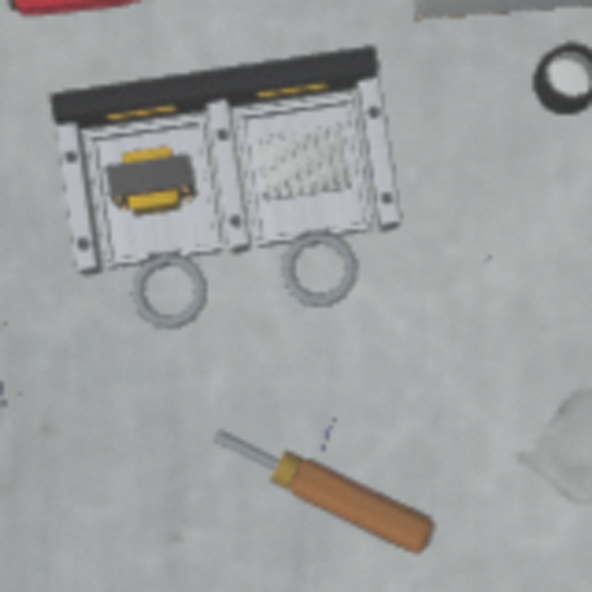

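The crop shows the rings at (170,291) for the transformer and (319,269) for the heatsink. The shank bend is at (220,436) and the handle's far end at about (424,540). The middle rail runs from (218,105) to (238,248).

Run:
```python
from h import *
d=pickle.load(open("c0.pkl","rb"));t=d["top"];s=d["scene"]
f=lambda x,y,z:pix2w(t,240+(x-1.3)/3.7,90+(y-1.3)/3.7,z)
R=f(170,291,.012);H=f(319,269,.012);B=f(220,436,.027)
print("ringT",R,"ringH",H,"bend",B)
a=H-R;yaw=np.arctan2(a[0],-a[1]);print("dock yaw deg",np.degrees(yaw),np.linalg.norm(a))
for p,q in(((218,105),(238,248)),((66,125),(90,270)),((368,82),(390,228))):
    P,Q=f(*p,.024),f(*q,.024);e=P-Q;print("rail",P[:2],Q[:2],np.degrees(np.arctan2(e[1],e[0])),np.linalg.norm(e))
k=handle(t,roi=(290,190,370,250));r=cv2.minAreaRect(k)
b=pix2w(t,*r[0],.03);e=B-b;print("tool yaw",np.degrees(np.arctan2(e[1],e[0])),np.linalg.norm(e[:2]))
k2=handle(s,roi=(335,195,385,240));x,y,w,h=cv2.boundingRect(k2);print("scene handle",x,y,w,h)
print("pred grip",w2pix(s,[b[0],b[1],.018]),"ringT pred",w2pix(s,R),w2pix(s,H))
```

```text
ringT [0.51665757 0.43178807 0.012     ] ringH [0.52693325 0.3550781  0.012     ] bend [0.4412888  0.40627583 0.027     ]
dock yaw deg 7.629631903474298 0.07739514780175624
rail [0.61024647 0.40545541] [0.53670799 0.39616155] 7.202910037850057 0.07412344438240419
rail [0.60102041 0.48300632] [0.52654535 0.47134088] 8.902222369731573 0.07538312597026826
rail [0.6210538  0.32875233] [0.54583894 0.31881597] 7.525559222175126 0.07586834941747551
tool yaw 62.52622479005844 0.07787315270028872
scene handle 344 209 29 23
pred grip (np.float64(358.21395464364394), np.float64(219.8949287938229)) ringT pred (np.float64(293.63208726113265), np.float64(229.28506259661165)) (np.float64(306.471666378701), np.float64(213.75620115357117))
```

```bash
python3 -m jog '{"translation":[[0,0,0.041],[0,0,0.041],[0,0,0.041],[0,0,0.041],[0,0,0.041],[0.0254,0.0303,0],[0.0254,0.0303,0],[0.0254,0.0303,0],[0.0254,0.0303,0],[0.0254,0.0303,0],[0.0254,0.0303,0],[0.0254,0.0303,0],[0.0254,0.0303,0],[0.0254,0.0303,0]],"turn":[[0,0,0],[0,0,0],[0,0,0],[0,0,0],[0,0,0],[0,0,1.8],[0,0,1.8],[0,0,1.8],[0,0,1.8],[0,0,1.8],[0,0,1.8],[0,0,1.8],[0,0,1.8],[0,0,1.8]],"grip":[0,0,0,0,0,0,0,0,0,0,0,0,0,0]}' &&
python3 -m jog '{"translation":[[0.0086,0.0357,0],[0.0086,0.0357,0],[0.0086,0.0357,0],[0.0086,0.0357,0],[0.0086,0.0357,0],[0.0086,0.0357,0],[0.0086,0.0357,0],[-0.0061,0.0374,0],[-0.0061,0.0374,0],[-0.0061,0.0374,0],[-0.0061,0.0374,0],[-0.0061,0.0374,0],[-0.0061,0.0374,0],[-0.0061,0.0374,0],[-0.0061,0.0374,0],[-0.0061,0.0374,0],[0,0,0]],"turn":[[0,0,1.8],[0,0,1.8],[0,0,1.8],[0,0,1.8],[0,0,1.8],[0,0,1.8],[0,0,1.8],[0,0,1.8],[0,0,1.8],[0,0,1.8],[0,0,1.8],[0,0,1.8],[0,0,1.8],[0,0,1.8],[0,0,1.8],[0,0,1.3],[0,0,0]],"grip":[0,0,0,0,0,0,0,0,0,0,0,0,0,0,0,0,0]}'
```

```text
clock: 1.27
tool_pos: [0.4001, -0.2482, 0.4]
ee_rot: [0.955, 0.295, -0.0, -0.0]
ft_force: [1.0, -1.1, 0.9]
gripper_width: 1.005
finger_force: 0.0
clock: 2.68
tool_pos: [0.4025, 0.3419, 0.399]
ee_rot: [0.853, 0.523, -0.001, -0.002]
ft_force: [-1.3, -1.3, -0.7]
gripper_width: 1.0
finger_force: 0.0
```

```bash
python3 -m jog '{"translation":[[0,0,-0.04],[0,0,-0.04],[0,0,-0.04],[0,0,-0.04],[0,0,-0.04],[0,0,-0.04],[0,0,-0.02],[0,0,0],[0,0,0]],"turn":[[0,0,0],[0,0,0],[0,0,0],[0,0,0],[0,0,0],[0,0,0],[0,0,0],[0,0,0],[0,0,0]],"grip":[0,0,0,0,0,0,0,0,0]}'
python3 - <<'E'
from workcell import arm
from h import *
c=arm.capture("wrist");cv2.imwrite("pics/w1.png",c["color"][:,:,::-1])
pickle.dump(c,open("w1.pkl","wb"))
k=handle(c);r=cv2.minAreaRect(k);b=cv2.boxPoints(r);print(r)
print(pix2w(c,*r[0],.036),[pix2w(c,*p,.036)[:2].round(4) for p in b],arm.read_state()["tool_pos"])
E
```

```text
clock: 3.43
tool_pos: [0.4042, 0.3357, 0.1395]
ee_rot: [0.855, 0.519, -0.001, -0.0]
ft_force: [0.4, 0.7, 0.5]
gripper_width: 1.001
finger_force: 0.0
((325.5, 182.0), (21.0, 86.0), 0.0)
[0.40777671 0.339642   0.036     ] [array([0.3818, 0.3096]), array([0.4168, 0.3757]), array([0.4321, 0.3678]), array([0.3981, 0.3012])] [0.4054541  0.33645222 0.14121399]
```

View pics/w1.png

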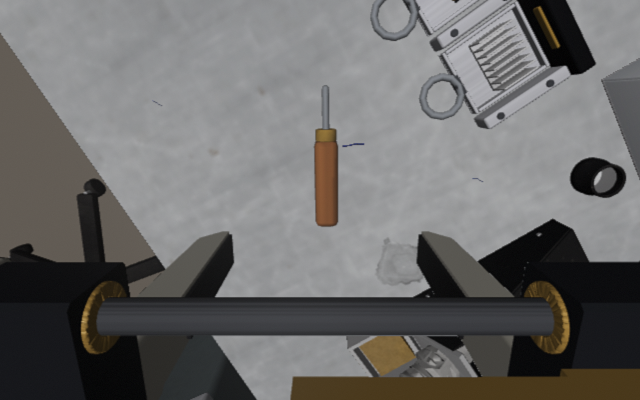

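The handle is vertical in the wrist view, running from (325,142) to (326,226), so it is aligned with the fingers. The bend is at (325,86). A correction of about 2 mm is needed. Next I descend and grip.

```bash
python3 -m jog '{"translation":[[0.0015,0.0025,-0.035],[0,0,-0.035],[0,0,-0.035],[0,0,-0.018],[0,0,-0.010],[0,0,0],[0,0,0],[0,0,0],[0,0,0],[0,0,0],[0,0,0],[0,0,0],[0,0,0],[0,0,0]],"turn":[[0,0,0],[0,0,0],[0,0,0],[0,0,0],[0,0,0],[0,0,0],[0,0,0],[0,0,0],[0,0,0],[0,0,0],[0,0,0],[0,0,0],[0,0,0],[0,0,0]],"grip":[0,0,0,0,0,0,0.5,1,1,1,1,1,1,1]}'
```

```text
clock: 4.65
tool_pos: [0.4062, 0.3389, 0.0073]
ee_rot: [0.854, 0.52, 0.0, 0.0]
ft_force: [0.3, 0.4, 0.5]
gripper_width: 0.477
finger_force: 0.0
```

```bash
python3 -m jog '{"translation":[[0,0,0],[0,0,0],[0,0,0],[0,0,0],[0,0,0],[0,0,0],[0,0,0],[0,0,0],[0,0,0]],"turn":[[0,0,0],[0,0,0],[0,0,0],[0,0,0],[0,0,0],[0,0,0],[0,0,0],[0,0,0],[0,0,0]],"grip":[1,1,1,1,1,1,1,1,1]}'
```

```text
clock: 5.4
tool_pos: [0.4062, 0.3389, 0.0072]
ee_rot: [0.854, 0.519, -0.0, -0.0]
ft_force: [0.7, -0.4, -0.6]
gripper_width: 0.209
finger_force: 30.0
```

```bash
python3 -m jog '{"translation":[[0,0,0.02],[0,0,0.03],[0,0,0.01],[0.004,0.01,0],[0.004,0.01,0],[0.004,0.01,0],[0.004,0.01,0],[0.004,0.01,0],[0.004,0.01,0],[0.004,0.01,0],[0.003,0.009,0],[0,0,0],[0,0,0],[0,0,0]],"turn":[[0,0,0],[0,0,0],[0,0,0],[0,0,-6.6],[0,0,-6.6],[0,0,-6.6],[0,0,-6.6],[0,0,-6.6],[0,0,-6.6],[0,0,-6.6],[0,0,-6.4],[0,0,0],[0,0,0],[0,0,0]],"grip":[1,1,1,1,1,1,1,1,1,1,1,1,1,1]}'
python3 - <<'E'
from workcell import arm
from h import *
d={}
for n in("top","scene","wrist"): d[n]=arm.capture(n)
pickle.dump(d,open("c2.pkl","wb"))
t=d["top"]["color"][120:230,250:360];s=d["scene"]["color"][170:280,240:350];w=d["wrist"]["color"]
g=lambda i:cv2.resize(i,(400,400),interpolation=cv2.INTER_CUBIC)
cv2.imwrite("pics/m2.png",np.hstack([g(t),g(s)])[:,:,::-1]);cv2.imwrite("pics/w2.png",w[:,:,::-1])
E
```

```text
clock: 6.57
tool_pos: [0.4367, 0.4173, 0.0667]
ee_rot: [0.996, 0.089, -0.0, 0.0]
ft_force: [-0.7, 0.6, -1.0]
gripper_width: 0.208
finger_force: 30.0
```

View pics/m2.png

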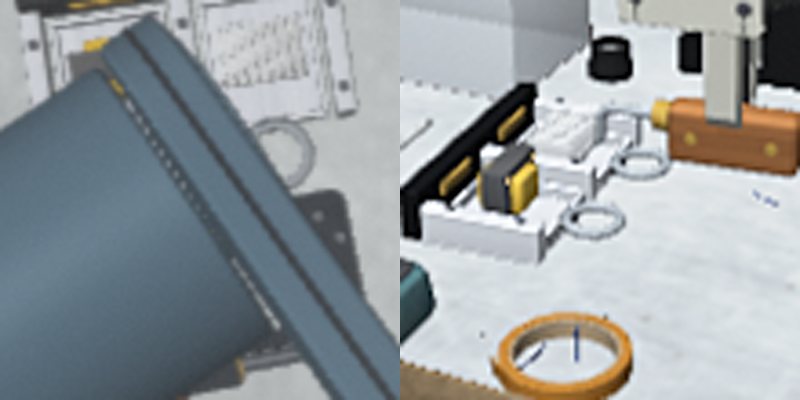

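View pics/w2.png

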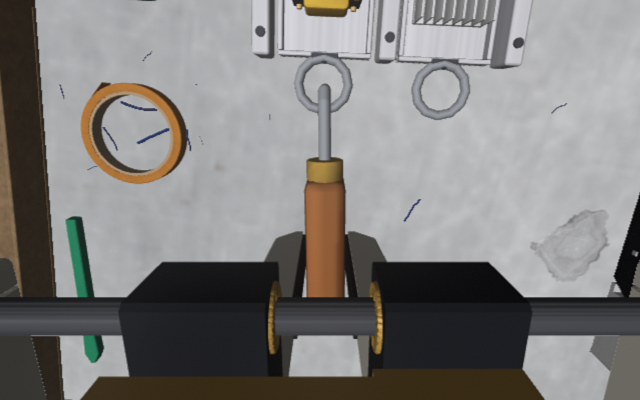

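The wrist view shows the shank bend at (324,89) over the transformer ring, whose centre is at (323,84). The heatsink ring is at (441,90). I'll project both to metric.

Run:
```python
from h import *
c=pickle.load(open("c2.pkl","rb"))["wrist"]
R=pix2w(c,323,84,.012);H=pix2w(c,441,90,.012);B=pix2w(c,324,90,.0875)
print(R,H,B,np.linalg.norm(R-H),"yaw",np.degrees(np.arctan2(R[1]-H[1],R[0]-H[0]))-90)
print("bend from TCP",B[:2]-[.4367,.4173])
print("pred px of ring from top", w2pix(c,[.5167,.4318,.012]))
```

```text
[0.51875208 0.43275961 0.012     ] [0.52861123 0.35538025 0.012     ] [0.51348102 0.43095484 0.0875    ] 0.07800492194997684 yaw 7.26111628870747
bend from TCP [0.07678102 0.01365484]
pred px of ring from top (np.float64(323.89511323100186), np.float64(87.47630892364491))
```

```bash
python3 -m jog '{"translation":[[0.004,0.001,0],[0,0,0],[0,0,-0.015],[0,0,-0.015],[0,0,-0.01],[0,0,-0.008],[0,0,-0.005],[0,0,-0.004],[0,0,0],[0,0,0]],"turn":[[0,0,0],[0,0,0],[0,0,0],[0,0,0],[0,0,0],[0,0,0],[0,0,0],[0,0,0],[0,0,0],[0,0,0]],"grip":[1,1,1,1,1,1,1,1,1,1]}'
python3 - <<'E'
from workcell import arm
from h import *
w=arm.capture("wrist")["color"];s=arm.capture("scene")["color"][170:260,260:360]
cv2.imwrite("pics/w3.png",np.hstack([cv2.resize(w[0:200,200:500],(450,300)),cv2.resize(s,(333,300),interpolation=2)])[:,:,::-1])
E
```

```text
clock: 7.55
tool_pos: [0.4414, 0.419, 0.0105]
ee_rot: [0.996, 0.087, 0.0, -0.0]
ft_force: [-1.2, -0.5, -0.8]
gripper_width: 0.21
finger_force: 30.0
```

View pics/w3.png

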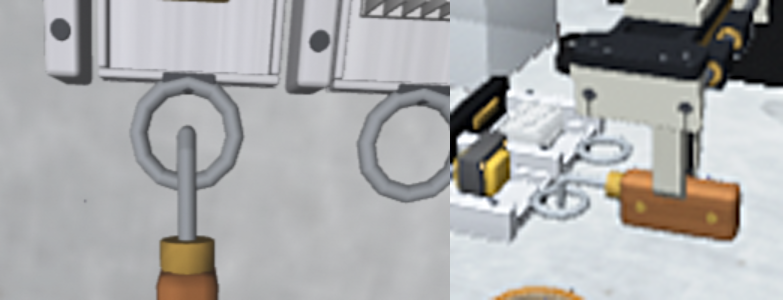

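The tip is inside the transformer ring: bend at (187,133), ring centre at (187,133). Contact force is negligible. Now I drag it along the lane.

```bash
python3 -m jog '{"translation":[[-0.003,-0.0004,0],[-0.004,-0.0005,0],[-0.004,-0.0005,0],[-0.006,-0.0008,0],[-0.008,-0.001,0],[-0.008,-0.001,0],[-0.008,-0.0011,0],[-0.008,-0.001,0],[-0.008,-0.0011,0],[-0.008,-0.001,0],[-0.008,-0.001,0],[-0.008,-0.0011,0],[-0.008,-0.001,0],[-0.008,-0.001,0],[-0.006,-0.0008,0],[-0.004,-0.0005,0],[-0.002,-0.0003,0],[-0.001,0,0],[0,0,0],[0,0,0]],"turn":[[0,0,0],[0,0,0],[0,0,0],[0,0,0],[0,0,0],[0,0,0],[0,0,0],[0,0,0],[0,0,0],[0,0,0],[0,0,0],[0,0,0],[0,0,0],[0,0,0],[0,0,0],[0,0,0],[0,0,0],[0,0,0],[0,0,0],[0,0,0]],"grip":[1,1,1,1,1,1,1,1,1,1,1,1,1,1,1,1,1,1,1,1]}'
python3 - <<'E'
from workcell import arm
from h import *
c=arm.capture("wrist");pickle.dump(c,open("w4.pkl","wb"));w=c["color"];s=arm.capture("scene")["color"][170:260,260:360]
cv2.imwrite("pics/w4.png",np.hstack([cv2.resize(w[0:300,150:600],(450,300)),cv2.resize(s,(333,300),interpolation=2)])[:,:,::-1])
E
```

```text
clock: 9.32
tool_pos: [0.3311, 0.4047, 0.0102]
ee_rot: [0.996, 0.087, -0.0, 0.0]
ft_force: [0.3, 0.4, -1.3]
gripper_width: 0.204
finger_force: 30.0
```

View pics/w4.png

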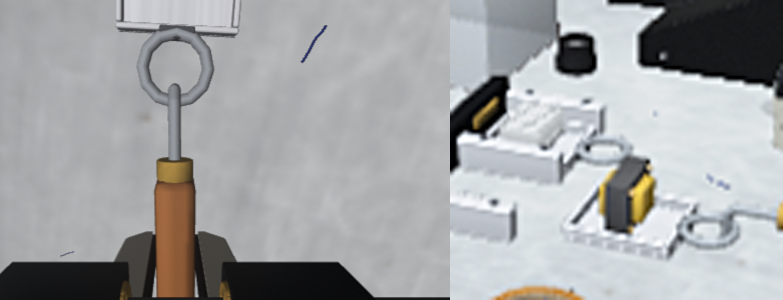

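The transformer tray is out in front of the dock and hooked, and the heatsink tray is still in its lane. I'll unhook, lift, and put the tool down to the right.

```bash
python3 -m jog '{"translation":[[0.003,0.0004,0],[0.003,0.0004,0],[0,0,0],[0,0,0.01],[0,0,0.02],[0,0,0.03],[0,0,0],[-0.003,-0.02,0],[-0.003,-0.025,0],[0,-0.025,0],[0,-0.015,0],[0,0,0],[0,0,-0.025],[0,0,-0.02],[0,0,-0.01],[0,0,-0.005],[0,0,-0.002],[0,0,-0.0005],[0,0,0],[0,0,0]],"turn":[[0,0,0],[0,0,0],[0,0,0],[0,0,0],[0,0,0],[0,0,0],[0,0,0],[0,0,0],[0,0,0],[0,0,0],[0,0,0],[0,0,0],[0,0,0],[0,0,0],[0,0,0],[0,0,0],[0,0,0],[0,0,0],[0,0,0],[0,0,0]],"grip":[1,1,1,1,1,1,1,1,1,1,1,1,1,1,1,1,1,1,1,1]}'
```

```text
clock: 11.08
tool_pos: [0.3318, 0.3211, 0.0084]
ee_rot: [0.996, 0.087, 0.001, -0.0]
ft_force: [-0.3, -0.5, -1.2]
gripper_width: 0.207
finger_force: 30.0
```

```bash
python3 -m jog '{"translation":[[0,0,-0.001],[0,0,0],[0,0,0],[0,0,0],[0,0,0],[0,0,0],[0,0,0],[0,0,0],[0,0,0],[0,0,0],[0,0,0],[0,0,0],[0,0,0],[0,0,0],[0,0,0],[0,0,0]],"turn":[[0,0,0],[0,0,0],[0,0,0],[0,0,0],[0,0,0],[0,0,0],[0,0,0],[0,0,0],[0,0,0],[0,0,0],[0,0,0],[0,0,0],[0,0,0],[0,0,0],[0,0,0],[0,0,0]],"grip":[1,1,0.7,0.6,0.5,0.5,0.5,0.5,0.5,0.5,0.5,0.5,0.5,0.5,0.5,0.5]}' && python3 -m jog '{"translation":[[0,0,0.01],[0,0,0.02],[0,0,0.04],[0,0,0.04],[0,0,0.04],[0,0,0.04],[0,0,0.04],[0,0,0.04],[0,0,0.04],[0.01,-0.04,0],[0.01,-0.04,0],[0.01,-0.04,0],[0.01,-0.04,0],[0.01,-0.04,0],[0.01,-0.04,0],[0.01,-0.04,0],[0.01,-0.04,0],[0,0,0],[0,0,0]],"turn":[[0,0,0],[0,0,0],[0,0,0],[0,0,0],[0,0,0],[0,0,0],[0,0,0],[0,0,0],[0,0,0],[0,0,0],[0,0,0],[0,0,0],[0,0,0],[0,0,0],[0,0,0],[0,0,0],[0,0,0],[0,0,0],[0,0,0]],"grip":[0.5,0.5,0.5,0.5,0.5,0.5,0.5,0.5,0.5,0.5,0.5,0.5,0.5,0.5,0.5,0.5,0.5,0.5,0.5]}'
python3 - <<'E'
from workcell import arm
from h import *
c=arm.capture("top");pickle.dump(c,open("t5.pkl","wb"))
cv2.imwrite("pics/t5.png",cv2.resize(c["color"][90:270,220:400,::-1],(590,590),interpolation=2))
E
```

```text
clock: 12.42
tool_pos: [0.3312, 0.3206, 0.0067]
ee_rot: [0.996, 0.087, -0.0, -0.0]
ft_force: [0.1, -0.1, -0.4]
gripper_width: 0.5
finger_force: 0.0
clock: 14.0
tool_pos: [0.4114, -0.0015, 0.3164]
ee_rot: [0.996, 0.084, -0.0, -0.0]
ft_force: [-0.1, 0.2, 0.2]
gripper_width: 0.499
finger_force: 0.0
```

View pics/t5.png

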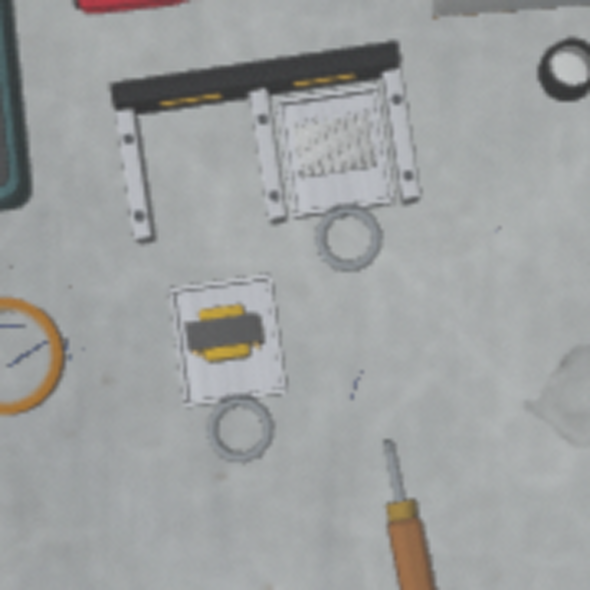

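The tray's rear edge is at about row 277, well clear of the rail ends at row 240 and below. The heatsink tray is unmoved, and the tool lies apart with its bend at (388,442).

```bash
python3 -c "
from workcell import arm
print(arm.job_done())"
```

```text
the job is handed in; nothing more can be done
None
```

The transformer tray is out and clear of the dock rails by about 20 mm, the hook tool is unhooked and set down on the bench clear of it, the heatsink tray is still in its lane, and the job was handed in at about 14 s.

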